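# Close the canisters from a stack of lids

## Task

The lids of the four steel canisters were left stacked one on another to dry. Take the stack apart and close each canister with its own lid, the one of its size, so that every lid lies flat and fully down on its rim with the knob up. Leave the canisters standing where they are, and do not disturb the salt shaker or the spice jar.

Things in the scene. Friction and masses are not known exactly. Their poses are not given: they have to be found in the camera images.
- canister1: the smallest of four open, empty, straight round brushed-steel canisters: outer diameter 62 mm, height 64 mm, wall 3 mm, so its mouth is 56 mm across. Loose, about 262 g. Origin at the centre of its underside, z up along its axis.
- canister2: the second smallest of four open, empty, straight round brushed-steel canisters: outer diameter 82 mm, height 74 mm, wall 3 mm, so its mouth is 76 mm across. Loose, about 382 g. Origin at the centre of its underside, z up along its axis.
- canister3: the second largest of four open, empty, straight round brushed-steel canisters: outer diameter 102 mm, height 84 mm, wall 3 mm, so its mouth is 96 mm across. Loose, about 502 g. Origin at the centre of its underside, z up along its axis.
- canister4: the largest of four open, empty, straight round brushed-steel canisters: outer diameter 122 mm, height 94 mm, wall 3 mm, so its mouth is 116 mm across. Loose, about 622 g. Origin at the centre of its underside, z up along its axis.
- lid1: the smallest of four dark steel lids, for canister1; top of the stack. Upwards: hollow skirt 22 deep, 49 mm across, tapered to 40 at its lower edge; plate 66 mm across, 3 thick; black round knob 26 across, 20 tall, undercut in its lowest 6 mm. About 53 g. Origin: centre of the skirt's lower edge, z up. In the stack one lid every 25 mm. Seated, its origin is 22 mm below the rim.
- lid2: the second smallest of four dark steel lids, for canister2; in the stack under lid1. Upwards: hollow skirt 22 deep, 69 mm across, tapered to 60 at its lower edge; plate 86 mm across, 3 thick; black round knob 26 across, 20 tall, undercut in its lowest 6 mm. About 83 g. Origin: centre of the skirt's lower edge, z up. In the stack one lid every 25 mm. Seated, its origin is 22 mm below the rim.
- lid3: the second largest of four dark steel lids, for canister3; in the stack under lid2. Upwards: hollow skirt 22 deep, 89 mm across, tapered to 80 at its lower edge; plate 106 mm across, 3 thick; black round knob 26 across, 20 tall, undercut in its lowest 6 mm. About 113 g. Origin: centre of the skirt's lower edge, z up. In the stack one lid every 25 mm. Seated, its origin is 22 mm below the rim.
- lid4: the largest of four dark steel lids, for canister4; bottom of the stack. Upwards: hollow skirt 22 deep, 109 mm across, tapered to 100 at its lower edge; plate 126 mm across, 3 thick; black round knob 26 across, 20 tall, undercut in its lowest 6 mm. About 143 g. Origin: centre of the skirt's lower edge, z up. In the stack one lid every 25 mm. Seated, its origin is 22 mm below the rim.
- salt_shaker: a glass salt shaker with a grey top, 44 mm in diameter, 90 mm tall, standing among the canisters; not part of the job. Origin at the centre of its underside.
- spice_jar: a round spice jar with a blue and white body and a black cap, 41 mm in diameter, 105 mm tall, standing among the canisters; not part of the job. Origin at the centre of its underside.
Mind the look-alikes: they are no part of the job. Leave any purple look-alike of the lid1 alone.

How it is judged (in metres and radians):
At the end, for the whole second after the job is handed in: Each of the four lids is on the canister of its own size: centred within 9 mm, plate resting on the rim (height within 3 mm above and 5 mm below), level within 0.08 rad; all canisters upright (within 0.08 rad); lids and canisters at rest (under 0.02 m/s) (horizontal distance between lid1 and canister1 below 0.009 m and z of lid1 in the frame of canister1 between 0.037 and 0.045 m and angle between each of lid1, canister1, lid2, canister2, lid3, canister3, lid4, canister4's own z axis and vertical below 0.08 rad and linear speed of each of lid1, canister1, lid2, canister2, lid3, canister3, lid4, canister4 below 0.02 m/s and horizontal distance between lid2 and canister2 below 0.009 m and z of lid2 in the frame of canister2 between 0.047 and 0.055 m and horizontal distance between lid3 and canister3 below 0.009 m and z of lid3 in the frame of canister3 between 0.057 and 0.065 m and horizontal distance between lid4 and canister4 below 0.009 m and z of lid4 in the frame of canister4 between 0.067 and 0.075 m); the robot touches nothing.
It fails at once if a canister is knocked over (angle between any of canister1, canister2, canister3, canister4's own z axis and vertical above 0.5 rad).
It fails at once if a canister is pushed more than 40 mm from where it stood or lifted away (distance of any of canister1, canister2, canister3, canister4 from where it was at the start of the episode above 0.04 m).
It fails at once if the salt shaker or the spice jar is knocked over or pushed more than 30 mm (distance of any of salt_shaker, spice_jar from where it was at the start of the episode above 0.03 m or angle between any of salt_shaker, spice_jar's own z axis and vertical above 0.5 rad).
It also fails if it takes over 93 s, if anything falls off the work surface, if the arm or the gripper's body presses on something with over 40 N, if the wrist force passes 120 N, or if a joint passes its speed limit or range.

## Robot

A 7-joint arm with a two-finger parallel gripper is mounted at the origin on a cart in front of the work surface, level with it; the furniture and walls round the work are solid. World frame = base frame: x ahead of the robot, y to its left, z up, the work surface at z = 0. Lengths are in mm, angles in rad, forces in N, time in s.
With the tool pointing down it reaches from about 425 to 825 mm from the base axis. Payload 3.6 kg.
Tool frame: the origin (TCP) lies at the very end of the fingers, on their centre line; the grasp point (between the pads) lies 19 mm behind it; z points along the fingers, y is the line along which they close (so a half turn about z gives the same grasp; the last joint's range is limited). The gripper opens to 93 mm and grips with 3 to 60 N. Pads are 15 mm wide; open, the fingers measure 128 mm over their backs; the gripper's body (75 mm by 188 mm) begins 65 mm behind the grasp point.
Start: joints at [1.256, 0.615, -0.013, 1.423, 0.008, 1.103, -0.04], TCP at [185.134, -623.047, 218.64] pointing down, gripper open.
Joint ranges: [-3.12, 3.12], [-0.3, 2.06], [-1.34, 1.32], [0.26, 2.42], [-1.36, 4.5], [0.01, 1.98], [-2.84, 2.84]. Speed limits (rad/s): [2.79, 2.79, 3.14, 3.14, 3.14, 3.14, 3.14].

## Interface

Orientations are given as [roll, pitch, yaw] about the fixed x, y, z axes, in that order (R = Rz(yaw) Ry(pitch) Rx(roll)).
In Python, from rig import ctrl, viewer gives the robot as it stands.
- The arm moves only by the tool step_arm, never from a script. Its arguments are lists of equal length, an entry for each row: "dp": the shift along the tool's x, y, z scaled (see below), a list of three; "twist": the turn about the tool's z scaled (see below). A call has exactly 5 rows; each row is the pose to reach, as a shift and turn from the pose commanded when the call began, along the tool's axes at that moment; what a row does not reach only later rows make up. The controller multiplies each number of a shift by 750 mm and each number of a turn by 45 degrees. A row lasts 1/8 s, in which the tool goes at most 62.5 mm and 10.7 degrees, less where a joint would pass 70% of its speed; a pose out of reach is approached as far as the arm can. A call with a number of a shift or a turn outside -1 to 1 is refused whole. A call with a gripper value outside its range is refused whole. "claw" is the opening, from -1 (shut) to 1 (fully open), set as the call begins (left out, the last holds). The fingers move at their own pace and stop on an object; "squeeze" is the grip in N (left out, the last holds). Time passes only in rows, so rows that repeat a pose let the fingers close, or fill a call up. It gives the time, the measured TCP pose, the force, the opening and the grip force at its end, in the units of the state.
- ctrl.get_obs(): the state, without advancing time (a new reading comes with each control period).
- viewer.grab_frame(name): name is "scene" or "top" or "wrist"; returns the picture (420x560x3 uint8, red, green, blue); there is no depth.
- viewer.get_calibration(name): a dict with "fovy" (degrees; the focal length in pixels is half the picture's height over the tangent of half this angle, whatever the lens; pixels are square), "cx", "cy" (the principal point, pixels), "k1" (the pictures are not rectified: a ray, as slopes to the right and down, at radius r is drawn at 1 + k1 r^2 times it, then the intrinsics apply), "R" (3x3) and "t" (3): a world point X has camera coordinates R X + t; the wrist camera has in their place "T_tool_cam" (4x4, takes a point from camera to tool coordinates, whose origin is the TCP and whose axes are the flange's). Camera axes: x right, y down, z forward; pixel columns grow to the right and rows downward; lengths in mm; the calibration is good to about 2 mm. A picture is of the moment at which its call begins: read the wrist's pose just before it. get_calibration takes no time and is no camera call.
- ctrl.close_job(): hands the job in; it is judged then, once.
The state is a dict: "time_s": time; "joint_pos": joint angles; "dq": joint speeds; "tau": joint torques, N m; "tool_pos": TCP position; "orientation": TCP orientation; "force": force on the tool from outside, world axes, zero at the start; "torque": the same for the moment, N m; "opening": finger opening in mm; "grasp_force": force on a finger pad.
Only numpy, scipy, OpenCV 4.12 (cv2) and the standard library are available. Lean on these libraries where they do the work, as an engineer would, in place of code of your own. Each camera call takes 0.05 s, during which the arm holds its last target. There are 200 camera calls.

## Working session

There is one attempt and no reset: what is moved stays moved. The work goes in short steps, Python scripts to look and compute and a tool call to move; the robot and the scene stay as the last step left them, time stands still between calls to the robot, and variables do not carry over. Pictures are saved under pics/ and viewed, at most 14 in all, crops included, and the job is handed in when it is done.

Besides the shell and the picture viewer there is one more tool, called as name(argument=value, ...), one argument or row to a line, values as JSON. step_arm: Moves the arm, as the interface text tells. Its arguments: {"type":"object","properties":{"dp":{"type":"array"},"twist":{"type":"array"},"claw":{"type":"number"},"squeeze":{"type":"number"}},"required":["dp","twist"]}

```bash
mkdir -p pics; ls
python3 - <<'E'
from rig import ctrl, viewer
import cv2, numpy as np
o=ctrl.get_obs(); print(o)
for n in("scene","top","wrist"):
    f=viewer.grab_frame(n); cv2.imwrite(f"pics/{n}0.png",f[:,:,::-1]); print(n,viewer.get_calibration(n))
E
```

```text
pics
{'time_s': 0.0, 'joint_pos': array([ 1.25549917,  0.61590693, -0.01262775,  1.42491114,  0.00810396,
        1.1034114 , -0.04040681]), 'dq': array([ 0.00027515,  0.00025429,  0.00025123, -0.00060416, -0.00038604,
       -0.00079922,  0.00142037]), 'tau': array([-3.05838485e-04, -4.58930612e+01,  2.08833693e-01, -1.65744334e+01,
       -6.10729214e-02,  2.05136603e-02,  2.59616927e-04]), 'tool_pos': array([ 184.90300916, -622.30499623,  217.48508628]), 'orientation': array([-3.13900625e+00,  3.49251049e-05,  2.88868091e-01]), 'force': array([-0.12879569, -0.32480709, -0.46709967]), 'torque': array([-0.01812665,  0.00746346, -0.00106956]), 'grasp_force': 0.0, 'opening': 93.03436378574271}
scene {'fovy': 47.97319940310693, 'cx': 280.07762446052175, 'cy': 204.61392064434258, 'k1': 0.03247859088534348, 'R': array([[-0.89722752, -0.44129951, -0.01541167],
       [-0.31374851,  0.66167969, -0.68098595],
       [ 0.31071635, -0.60616394, -0.73213429]]), 't': array([ 423.0323896 ,  143.73676253, 1226.05884118])}
top {'fovy': 51.00947781105525, 'cx': 282.2253202436491, 'cy': 206.08955442762291, 'k1': -0.07566052014099699, 'R': array([[ 2.62381098e-04, -9.99881571e-01, -1.53875061e-02],
       [-9.86426746e-01,  2.26786606e-03, -1.64186269e-01],
       [ 1.64201721e-01,  1.52217270e-02, -9.86309330e-01]]), 't': array([  60.04983885,  462.17449989, 1086.5139566 ])}
wrist {'fovy': 60.21473972838507, 'cx': 277.53544203032584, 'cy': 213.86647819938057, 'k1': -0.05892231340147174, 'T_tool_cam': array([[ 8.80202289e-04, -9.65044875e-01, -2.62083221e-01,
         7.36656512e+01],
       [ 9.99999387e-01,  1.02566547e-03, -4.18231504e-04,
        -1.60343431e-03],
       [ 6.72421881e-04, -2.62082693e-01,  9.65045186e-01,
        -1.66490165e+02],
       [ 0.00000000e+00,  0.00000000e+00,  0.00000000e+00,
         1.00000000e+00]])}
```

View pics/top0.png

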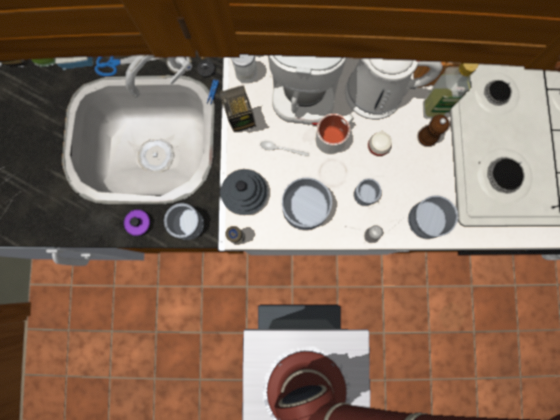

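View pics/scene0.png

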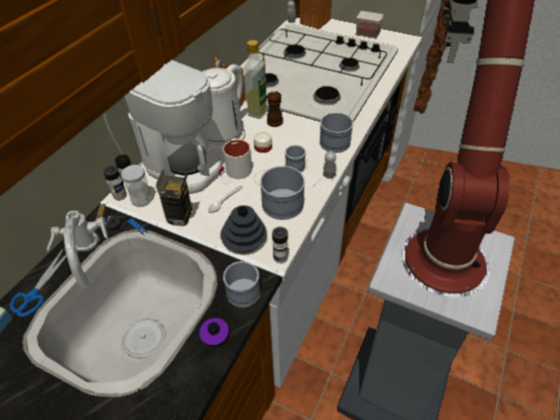

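The top view shows the lid stack at (243,191), canisters at (184,221), (307,203), (368,191) and (432,217), the jar at (235,236), the shaker at (374,233), and the purple look-alike at (137,222). In the scene view the stack's knob is at about (242,211).

```bash
cat > h.py <<'E'
from rig import ctrl, viewer
import cv2, numpy as np
from scipy.spatial.transform import Rotation as Ro
C={n:viewer.get_calibration(n) for n in("scene","top","wrist")}
def cam(n,pose=None):
    c=C[n]
    if n!="wrist": R=c["R"].T; return R,-R@c["t"]
    T=np.eye(4);T[:3,:3]=Ro.from_euler("xyz",pose[1]).as_matrix();T[:3,3]=pose[0]
    T=T@c["T_tool_cam"]; return T[:3,:3],T[:3,3]
def K(n):
    c=C[n];f=210/np.tan(np.radians(c["fovy"]/2));return f,c["cx"],c["cy"],c["k1"]
def ray(n,uv,pose=None):
    f,cx,cy,k=K(n);uv=np.atleast_2d(np.asarray(uv,float));d=(uv-[cx,cy])/f;s=d.copy()
    for _ in range(20): s=d/(1+k*(s**2).sum(1,keepdims=True))
    R,o=cam(n,pose);return o,np.c_[s,np.ones(len(s))]@R.T
def onz(n,uv,z,pose=None):
    o,d=ray(n,uv,pose);return o+d*((z-o[2])/d[:,2])[:,None]
def proj(n,X,pose=None):
    f,cx,cy,k=K(n);R,o=cam(n,pose);p=(np.atleast_2d(X)-o)@R;s=p[:,:2]/p[:,2:]
    return s*(1+k*(s**2).sum(1,keepdims=True))*f+[cx,cy]
def tri(rays):
    A=np.zeros((3,3));b=np.zeros(3)
    for o,d in rays:
        d=np.ravel(d)/np.linalg.norm(d);P=np.eye(3)-np.outer(d,d);A+=P;b+=P@o
    X=np.linalg.solve(A,b);return X,[np.linalg.norm(np.cross(X-o,np.ravel(d)/np.linalg.norm(d))) for o,d in rays]
def circ(P):
    x,y=P[:,0],P[:,1];s=np.linalg.lstsq(np.c_[x,y,np.ones(len(x))],x*x+y*y,rcond=None)[0]
    return s[0]/2,s[1]/2,np.sqrt(s[2]+s[0]**2/4+s[1]**2/4)
def ransac(P,rlo,rhi,tol=2.,it=3000):
    g=np.random.default_rng(0);best=None
    for _ in range(it):
        c=circ(P[g.choice(len(P),3,False)])
        if not rlo<c[2]<rhi: continue
        m=abs(np.hypot(P[:,0]-c[0],P[:,1]-c[1])-c[2])<tol
        if best is None or m.sum()>best.sum(): best=m
    return (*circ(P[best]),best.sum()) if best is not None else None
E
python3 - <<'E'
from h import *
a=cv2.imread("pics/top0.png");b=cv2.imread("pics/scene0.png")
hs=cv2.cvtColor(a,cv2.COLOR_BGR2HSV)
cv2.imwrite("pics/crop1.png",np.vstack([cv2.resize(a[150:255,110:310],None,fx=3.2,fy=2.8,interpolation=2)[:300],cv2.resize(a[150:255,290:490],None,fx=3.2,fy=2.8,interpolation=2)[:300]]))
ed=cv2.Canny(cv2.GaussianBlur(a,(3,3),0),40,100)
px={1:(368,191,64,31),4:(307,203,94,61),"A2":(432,217,74,41),"A3":(432,217,84,51),"B2":(184,221,74,41),"B3":(184,221,84,51)}
for k,(u,v,z,r) in px.items():
    ys,xs=np.nonzero(ed);m=np.hypot(xs-u,ys-v)<40;P=onz("top",np.c_[xs,ys][m],z)
    print(k,np.round(ransac(P,r-4,r+4),1), np.round(ransac(P,r-12,r+12),1))
print(hs[221,184],hs[203,307],hs[191,368],hs[217,432])
E
```

```text
1 [ 494.2 -157.9   32.3   69. ] [ 494.2 -157.9   32.3   69. ]
4 [464.5  -1.6  59.8 128. ] [457.3 -17.5  55.1 130. ]
A2 [ 419.7 -298.2   44.8   67. ] [ 432.  -321.2   50.4  126. ]
A3 [ 430.6 -317.8   49.9  126. ] [ 430.6 -317.8   49.9  126. ]
B2 [422.3 311.8  43.2 121. ] [422.3 311.8  43.2 121. ]
B3 [426.9 297.4  54.9  71. ] [420.9 309.3  42.8 121. ]
[105  11 224] [107  17 211] [108  17 193] [106  18 188]
```

View pics/crop1.png

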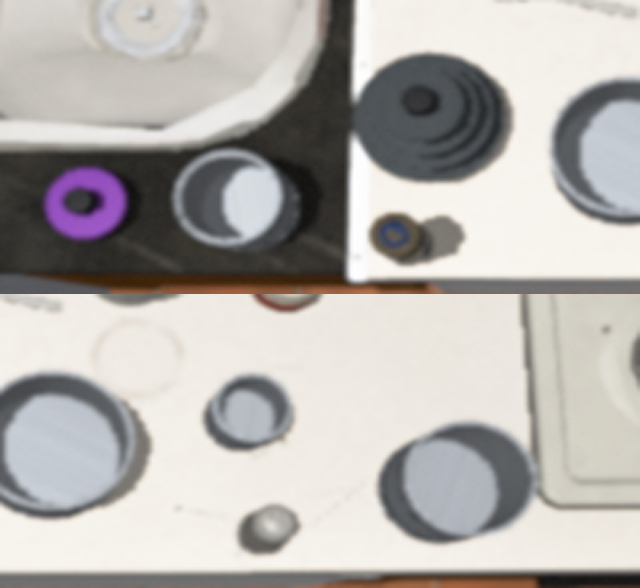

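Run:
```python
from h import *
im={n:cv2.imread(f"pics/{n}0.png") for n in("top","scene")}
E={n:cv2.Canny(cv2.GaussianBlur(im[n],(3,3),0),40,100) for n in im}
px={"c1":((368,191),(295,152),64,31),"c4":((307,203),(283,180),94,61),"c3":((432,217),(336,125),84,51),"c2":((184,221),(242,277),74,41)}
for k,(t,s,z,r) in px.items():
    res={}
    for n,(u,v) in(("top",t),("scene",s)):
        ys,xs=np.nonzero(E[n]);m=np.hypot(xs-u,ys-v)<38
        for R in (r,):
            P=onz(n,np.c_[xs,ys][m],z);c=ransac(P,R-5,R+3,1.7);res[n]=c
            print(k,n,R,np.round(c,1))
    X,e=tri([ray(n,proj(n,[*res[n][:2],z])) for n in res]);print("  tri",np.round(X,1),np.round(e,1))
# knob & discs
for n,(u,v) in(("top",(241,186)),("scene",(242,211))):
    c=im[n][v-14:v+15,u-14:u+15];g=c.max(2);print(n,g[::3,::3])
```

```text
c1 top 31 [ 487.4 -146.2   27.9   66. ]
c1 scene 31 [ 498.6 -155.5   32.4   36. ]
  tri [ 488.7 -142.9   76.6] [3.9 3.9]
c4 top 61 [458.9   1.   63.4 115. ]
c4 scene 61 [460.9  -1.4  61.8  72. ]
  tri [459.    1.3  97.1] [0.6 0.6]
c3 top 51 [ 430.1 -318.    49.9  116. ]
c3 scene 51 [ 428.7 -318.8   53.    49. ]
  tri [ 429.3 -318.1   84.4] [0.8 0.8]
c2 top 41 [422.3 311.8  43.3 116. ]
c2 scene 41 [421.6 310.   43.3  88. ]
  tri [421.5 311.1  75.8] [0.6 0.6]
top [[246 224 115  86  87  84  85  85  86  92]
 [192  88  86  86  86  86  87  79  84  76]
 [ 91  85  86  87  85  88  89  87  74  78]
 [ 88  87  87  81  55  55  78  88  84  56]
 [ 88  88  88  57  55  54  39  82  87  66]
 [ 89  87  89  61  59  57  34  82  87  72]
 [ 89  87  89  82  48  42  65  87  88  63]
 [ 88  87  91  90  90  90  91  90  83  48]
 [ 87  88  88  89  90  90  92  86  57  60]
 [ 90  89  89  88  84  81  72  54  74  78]]
scene [[159 221 220 222 224 223 219 220 222 222]
 [223 222 222 223 224 222 223 220 221 223]
 [223 222 222 223 223 224 223 223 223 221]
 [222 223 220 155  70  46  73 128 216 223]
 [220 215  78  38  21  21  25  58  81 219]
 [223 114  59  45  21  20  15  57  58 144]
 [195  60  59  56  21  14  40  60  58  48]
 [ 84  57  61  60  60  56  59  59  58  31]
 [ 61  50  55  60  59  60  61  56  32  35]
 [ 59  60  31  29  33  34  32  29  32  58]]
```

step_arm(
  dp=[
    [0,0,-0.01],
    [0,0,-0.02],
    [0,0,-0.03],
    [0,0,-0.03],
    [0,0,-0.03],
  ],
  twist=[0.1,0.2,0.3,0.368,0.368],
  claw=0.2,
  squeeze=20,
)

```text
time_s: 0.78
tool_pos: [185.1, -622.8, 240.8]
orientation: [-3.141, 0.0, 0.001]
force: [0.3, 0.3, 0.1]
opening: 56.4
grasp_force: 0.0
```

step_arm(
  dp=[
    [0.055,-0.055,-0.01],
    [0.11,-0.11,-0.02],
    [0.165,-0.165,-0.03],
    [0.22,-0.22,-0.04],
    [0.275,-0.275,-0.05],
  ],
  twist=[0,0,0,0,0],
)

```text
time_s: 1.4
tool_pos: [392.5, -415.3, 278.8]
orientation: [-3.141, 0.0, 0.001]
force: [1.2, -1.3, 0.0]
opening: 55.9
grasp_force: 0.0
```

step_arm(
  dp=[
    [0.05,-0.06,-0.01],
    [0.09,-0.13,-0.02],
    [0.13,-0.2,-0.03],
    [0.13,-0.22,-0.04],
    [0.13,-0.22,-0.04],
  ],
  twist=[0,0,0,0,0],
)

```text
time_s: 2.02
tool_pos: [489.0, -251.4, 309.1]
orientation: [3.141, -0.0, 0.002]
force: [-0.4, -0.3, 0.0]
opening: 55.7
grasp_force: 0.0
```

```bash
cat >> h.py <<'E'
def shot(fn):
    o=ctrl.get_obs();f=viewer.grab_frame("wrist")[:,:,::-1].copy();cv2.imwrite(f"pics/{fn}.png",f)
    p=(o["tool_pos"],o["orientation"]);np.savez(f"pics/{fn}.npz",a=p[0],b=p[1]);return f,p
def load(fn):
    d=np.load(f"pics/{fn}.npz");return cv2.imread(f"pics/{fn}.png"),(d["a"],d["b"])
E
python3 - <<'E'
from h import *
f,p=shot("w1");print(p)
P=[]
for n,(u,v),t in(("top",(240,187),70),("scene",(242,211),30)):
    im=cv2.imread(f"pics/{n}0.png").max(2);m=np.zeros_like(im);m[v-8:v+12,u-9:u+10]=im[v-8:v+12,u-9:u+10]<t
    k,l,s,c=cv2.connectedComponentsWithStats(m);i=1+s[1:,4].argmax();print(n,s[i],c[i]);P.append(ray(n,c[i]))
print(tri(P))
E
```

```text
(array([ 489.03532898, -251.36772377,  309.12721198]), array([ 3.14087985e+00, -4.89927206e-04,  2.30101896e-03]))
top [235 180  13  12 113] [241.20353982 185.77876106]
scene [238 207  10  10  77] [242.32467532 211.32467532]
(array([500.14401143, 157.59217163, 108.74891736]), [np.float64(0.47038148047072004), np.float64(0.47038148047059014)])
```

View w1.

View pics/w1.png

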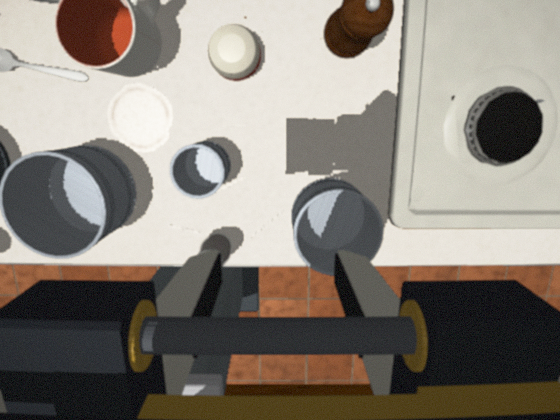

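w1 shows the canister1 rim centred near (198,168), the canister4 rim near (53,203) and the canister3 rim near (337,232), with the shaker shadow at (225,240).

step_arm(
  dp=[
    [-0.01,-0.07,0],
    [-0.02,-0.14,0],
    [-0.03,-0.21,0],
    [-0.03,-0.27,0],
    [-0.03,-0.27,0],
  ],
  twist=[0,0,0,0,0],
)

```text
time_s: 2.7
tool_pos: [466.1, -47.9, 308.5]
orientation: [-3.141, 0.0, 0.003]
force: [0.4, -1.0, 0.6]
opening: 55.5
grasp_force: 0.0
```

Run:
```python
from h import *
f,p=shot("w2");print(p)
S={"c1":(497,-156,64,31),"c4":(460,0,94,61),"c3":(429.5,-318,84,51)}
for n in("w1","w2"):
    f,p=load(n);ed=cv2.Canny(cv2.GaussianBlur(f,(3,3),0),40,100);ys,xs=np.nonzero(ed);ok=ys<262;uv=np.c_[xs,ys][ok]
    for k,(x,y,z,r) in S.items():
        for zz in (z,):
            P=onz("wrist",uv,zz,p);m=np.hypot(P[:,0]-x,P[:,1]-y)<r+16
            if m.sum()<50: continue
            print(n,k,proj("wrist",[x,y,z],p).round(),[np.round(ransac(P[m],*q,1.2),1) for q in((r-5,r-1.5),(r-1.5,r+2))])
```

```text
(array([466.12506071, -47.89743866, 308.51006124]), array([-3.14077551e+00,  3.39762299e-04,  3.30322774e-03]))
w1 c1 [[195. 175.]] [array([ 501.5, -160.2,   29.6,  137. ]), array([ 502. , -160.1,   29.6,  138. ])]
w1 c4 [[ 53. 212.]] [array([466.7,  -1.5,  59.7, 283. ]), array([466.5,  -1.4,  59.8, 295. ])]
w1 c3 [[336. 237.]] [array([ 433.2, -322.2,   49.7,  155. ]), array([ 433.5, -320. ,   51.6,  188. ])]
w2 c1 [[374. 155.]] [array([ 505.6, -144.7,   28.1,   96. ]), array([ 501.2, -157.5,   31.6,  201. ])]
w2 c4 [[234. 192.]] [array([466.7,   1. ,  57.6, 344. ]), array([467.3,  -1.4,  59.7, 270. ])]
w2 c3 [[513. 218.]] [array([ 433.1, -320.3,   47.7,  217. ]), array([ 431.8, -317.6,   50.1,  238. ])]
```

step_arm(
  dp=[
    [-0.01,-0.07,0],
    [-0.02,-0.14,0],
    [-0.03,-0.21,0],
    [-0.04,-0.27,0],
    [-0.04,-0.27,0],
  ],
  twist=[0,0,0,0,0],
)

```text
time_s: 3.38
tool_pos: [436.8, 154.1, 308.4]
orientation: [-3.141, 0.0, 0.002]
force: [0.2, -0.4, -0.3]
opening: 55.5
grasp_force: 0.0
```

Run:
```python
from h import *
f,p=shot("w3");print(p)
```

```text
(array([436.75997759, 154.06114139, 308.4029344 ]), array([-3.14101930e+00,  2.96071553e-04,  2.24181217e-03]))
```

View pics/w3.png

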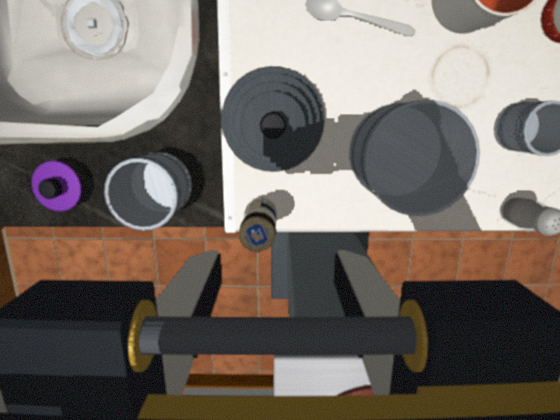

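w3 shows the stack with its knob at (273,123), the canister2 rim at (143,192) and the jar cap at (258,234). The candidates for lid1 are the dark knob at (273,123) and the purple one at (57,185). I choose the dark one, on top of the stack. Next I'll compute the knob position and compare it with the other views.

Run:
```python
from h import *
f,p=load("w3")
cv2.imwrite("pics/w3c.png",cv2.resize(f[50:200,200:350],None,fx=3.5,fy=3.5,interpolation=2))
g=f.max(2)
m=np.zeros_like(g);m[100:150,245:300]=g[100:150,245:300]<50
k,l,s,c=cv2.connectedComponentsWithStats(m);i=1+s[1:,4].argmax();print(s[i],c[i]);print("knob@110",onz("wrist",c[i],110,p), "@120",onz("wrist",c[i],120,p))
ed=cv2.Canny(cv2.GaussianBlur(f,(3,3),0),30,80);ys,xs=np.nonzero(ed);uv=np.c_[xs,ys][ys<262]
for k,(x,y,z,r) in {"c2":(422,311,74,41),"plate4":(500,157,23,63),"plate3":(500,157,50,53),"plate2":(500,157,75,43),"plate1":(500,157,100,33),"knobtop":(500,157,120,13),"c4":(467,-1,94,61)}.items():
    P=onz("wrist",uv,z,p);P=P[np.hypot(P[:,0]-x,P[:,1]-y)<r+14];print(k,[np.round(c,1) for c in(ransac(P,r-5,r-1.5,1.),ransac(P,r-1.5,r+2,1.)) if c])
# two-view triangulations top+wrist, scene+wrist for the knob
r=ray("wrist",c[i],p)
for q in(("top",(241.2,185.8)),("scene",(242.3,211.3))): print(q[0],tri([r,ray(*q)]))
# jar, shaker
print("jar",onz("wrist",[258,234],105,p),"shaker",onz("wrist",[549,221],90,p))
```

```text
[261 112  39  38 919] [280.47225245 135.40696409]
knob@110 [[491.5386102 151.938818  110.       ]] @120 [[492.05652985 152.00613129 120.        ]]
c2 [array([423.5, 311.6,  37.4, 168. ]), array([423.5, 311.5,  42. , 262. ])]
plate4 [array([505.2, 165.1,  60. , 164. ]), array([505.4, 161.1,  62.4, 297. ])]
plate3 [array([499.6, 166.2,  51.1, 129. ]), array([501.2, 159.8,  54.6, 137. ])]
plate2 [array([497.3, 144.8,  38.1,  91. ]), array([496.1, 167.8,  43.5, 110. ])]
plate1 [array([491.3, 144.6,  31.3,  92. ]), array([492.3, 144.4,  31.5,  96. ])]
knobtop [array([500.3, 159.4,  11.2,  70. ]), array([502.1, 159.7,  12.7,  74. ])]
c4 [array([464.5,   1.1,  59.3, 192. ]), array([467.1,   1.7,  61.6, 339. ])]
top (array([493.0317004 , 152.93847749, 145.33774837]), [np.float64(0.832959940006871), np.float64(0.8329599400069421)])
scene (array([495.50197144, 154.91297844, 109.51368162]), [np.float64(4.9721643120342), np.float64(4.9721643120343275)])
jar [[387.27668978 175.52756464 105.        ]] shaker [[ 398.31059942 -156.82740433   90.        ]]
```

View pics/w3c.png

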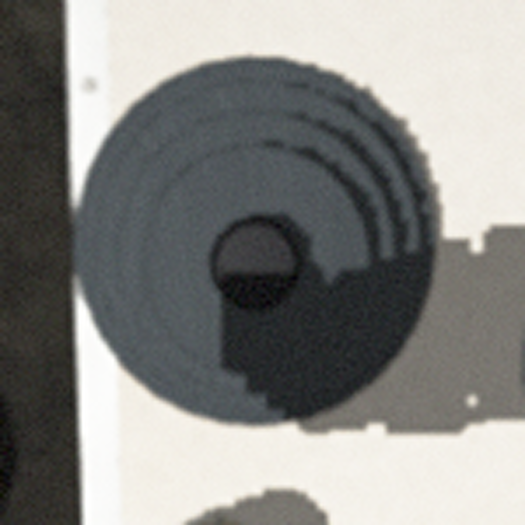

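Knob is at about (501,159) with its top near 120, agreeing between the top+scene and wrist views. Descending.

step_arm(
  dp=[
    [0.03,-0.002,0.05],
    [0.06,-0.005,0.1],
    [0.0855,-0.006,0.16],
    [0.0855,-0.006,0.21],
    [0.0855,-0.006,0.224],
  ],
  twist=[0,0,0,0,0],
)

```text
time_s: 4.05
tool_pos: [500.4, 153.1, 138.2]
orientation: [3.138, 0.005, -0.006]
force: [0.4, -0.3, -0.4]
opening: 55.6
grasp_force: 0.0
```

step_arm(
  dp=[
    [0,0,0.01],
    [0,0,0.03],
    [0,0,0.045],
    [0,0,0.048],
    [0,0,0.048],
  ],
  twist=[0,0,0,0,0],
)

```text
time_s: 4.68
tool_pos: [500.7, 157.8, 104.8]
orientation: [-3.141, -0.0, 0.0]
force: [-0.4, -0.0, 0.2]
opening: 55.7
grasp_force: 0.0
```

Run:
```python
from h import *
f,p=shot("w4");print(p,ctrl.get_obs()["force"])
```

```text
(array([500.74470285, 157.80458027, 104.78493571]), array([-3.14146698e+00, -2.67579025e-04,  1.10148318e-04])) [ 0.25576119 -0.16536501  0.45650552]
```

View pics/w4.png

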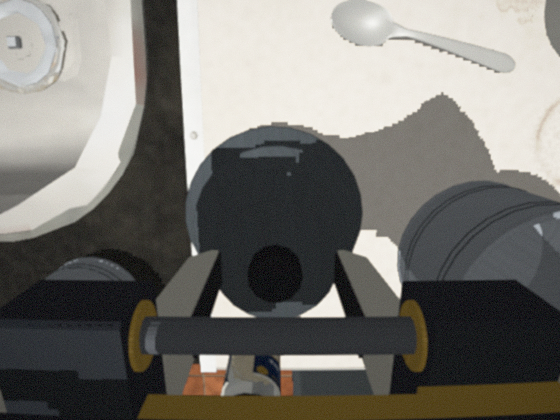

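w4 shows the knob at (275,275), midway between the fingers. Closing.

step_arm(
  dp=[
    [0,0,0.002],
    [0,0,0.002],
    [0,0,0.002],
    [0,0,0.002],
    [0,0,0.002],
  ],
  twist=[0,0,0,0,0],
  claw=-1,
  squeeze=20,
)

```text
time_s: 5.35
tool_pos: [500.7, 157.7, 103.3]
orientation: [-3.141, -0.0, -0.0]
force: [0.1, -0.4, 0.1]
opening: 24.9
grasp_force: 20.0
```

Run:
```python
from h import *
f,p=load("w4");print(onz("wrist",[275,275],120,p))
o=ctrl.get_obs();print(o["tool_pos"],o["opening"],o["grasp_force"])
```

```text
[[504.45750898 159.28013484 120.        ]]
[500.74431765 157.71417018 103.28311658] 24.85056592569783 20.00013340380974
```

step_arm(
  dp=[
    [0,0,-0.03],
    [0,0,-0.07],
    [0,-0.05,-0.09],
    [0,-0.12,-0.09],
    [0,-0.18,-0.09],
  ],
  twist=[0,0,0,0,0],
)

```text
time_s: 5.98
tool_pos: [500.5, 294.4, 170.9]
orientation: [-3.141, -0.0, 0.0]
force: [0.6, 0.5, -0.5]
opening: 24.3
grasp_force: 20.0
```

step_arm(
  dp=[
    [0,-0.06,0],
    [0,-0.12,0],
    [-0.001,-0.18,0],
    [-0.001,-0.23,0],
    [-0.0015,-0.241,0],
  ],
  twist=[0,0,0,0,0],
)

```text
time_s: 6.6
tool_pos: [497.5, 476.4, 169.8]
orientation: [-3.141, 0.002, 0.004]
force: [0.2, -0.4, -0.9]
opening: 24.8
grasp_force: 20.0
```

step_arm(
  dp=[
    [0,0,0],
    [0,0,0.02],
    [0,0,0.04],
    [0,0,0.04],
    [0,0,0.04],
  ],
  twist=[0,0,0,0,0],
)

```text
time_s: 7.22
tool_pos: [499.8, 473.2, 140.7]
orientation: [-3.142, 0.0, -0.001]
force: [0.4, 0.2, -0.3]
opening: 24.7
grasp_force: 20.0
```

Run:
```python
from h import *
f,p=shot("w5");print(p,ctrl.get_obs()["opening"])
t=viewer.grab_frame("top")[:,:,::-1];s=viewer.grab_frame("scene")[:,:,::-1]
A=cv2.resize(s[100:250,220:370],(400,400),interpolation=2)
cv2.imwrite("pics/p5.png",np.hstack([cv2.resize(f[180:360,200:400],(400,400)),A]))
```

```text
(array([499.79897801, 473.15097191, 140.65983014]), array([-3.14155521e+00,  2.54451594e-05, -6.18850041e-04])) 25.140195948649996
```

View pics/p5.png

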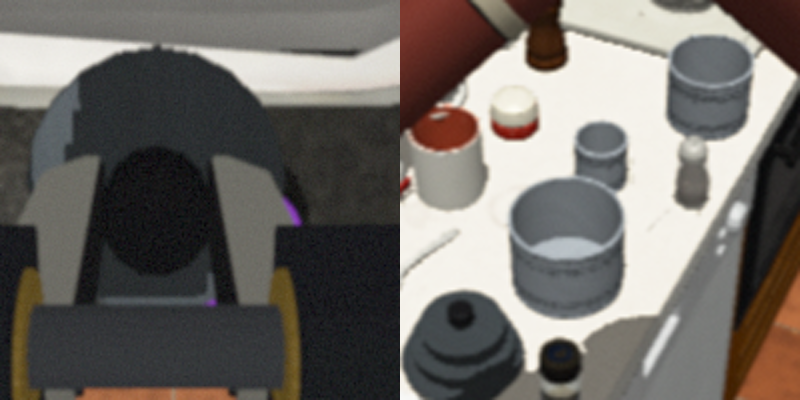

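I had the sign of tool y wrong: it points to -y, so the arm went left. The lid is held firmly and nothing was touched (p5 shows the knob centred in the fingers and the rest of the stack intact). Going back the other way.

step_arm(
  dp=[
    [0,0.04,-0.04],
    [0,0.12,-0.045],
    [0,0.2,-0.045],
    [0,0.28,-0.045],
    [0,0.36,-0.045],
  ],
  twist=[0,0,0,0,0],
)

```text
time_s: 8.0
tool_pos: [499.9, 201.7, 175.3]
orientation: [-3.141, -0.002, -0.0]
force: [0.9, 0.2, 0.2]
opening: 24.8
grasp_force: 20.0
```

step_arm(
  dp=[
    [0,0.08,0],
    [0,0.16,0],
    [0,0.24,0],
    [0,0.32,0],
    [0,0.4,0],
  ],
  twist=[0,0,0,0,0],
)

```text
time_s: 8.62
tool_pos: [500.0, -98.5, 175.3]
orientation: [3.141, -0.003, 0.0]
force: [0.4, 0.4, -0.7]
opening: 24.6
grasp_force: 20.0
```

step_arm(
  dp=[
    [0,0.05,0],
    [0,0.07,0],
    [0,0.081,0],
    [0,0.081,0.02],
    [0,0.081,0.04],
  ],
  twist=[0,0,0,0,0],
)

```text
time_s: 9.25
tool_pos: [499.4, -155.2, 143.3]
orientation: [-3.14, 0.001, 0.003]
force: [-0.4, 0.7, -0.6]
opening: 25.0
grasp_force: 20.0
```

step_arm(
  dp=[
    [0,0,0],
    [0,0,0],
    [0,0,0],
    [0,0,0],
    [0,0,0],
  ],
  twist=[0,0,0,0,0],
)

```text
time_s: 9.88
tool_pos: [499.6, -157.4, 144.7]
orientation: [3.141, -0.001, -0.0]
force: [0.4, 0.4, -0.3]
opening: 25.1
grasp_force: 20.0
```

Run:
```python
from h import *
print(ctrl.get_obs()["tool_pos"])
t=viewer.grab_frame("top")[:,:,::-1];s=viewer.grab_frame("scene")[:,:,::-1]
cv2.imwrite("pics/t6.png",t);cv2.imwrite("pics/s6.png",s)
cv2.imwrite("pics/p6.png",np.hstack([cv2.resize(t[140:240,320:420],(400,400),interpolation=2),cv2.resize(s[90:190,245:345],(400,400),interpolation=2)]))
```

```text
[ 499.60757211 -157.43970327  144.68864128]
```

View pics/p6.png

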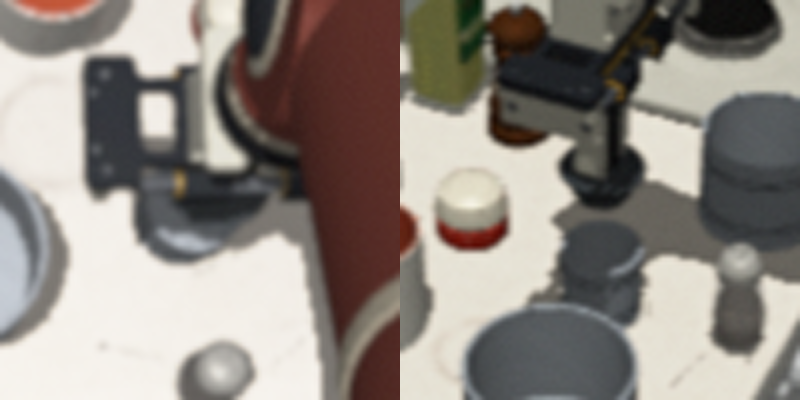

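p6 shows lid1 at scene crop (604,178) above the canister1 rim at (602,245). I'll check this by projection.

Run:
```python
from h import *
f=lambda a:[(a[0][0]-245)*4+400,(a[0][1]-90)*4]
print(f(proj("scene",[499.6,-157.4,141])),f(proj("scene",[499.5,-158,64])))
s=cv2.imread("pics/s6.png");ed=cv2.Canny(cv2.GaussianBlur(s,(3,3),0),30,80);ys,xs=np.nonzero(ed);uv=np.c_[xs,ys]
for z,r,(x,y) in((64,31,(499,-158)),(138,33,(500,-157)),(141,33,(500,-157))):
    P=onz("scene",uv,z);P=P[np.hypot(P[:,0]-x,P[:,1]-y)<r+12];print(z,np.round(ransac(P,r-2.5,r+2.5,1.5),1))
```

```text
[np.float64(598.1765331935267), np.float64(165.19903172988165)] [np.float64(597.8968640696489), np.float64(245.69501855186502)]
64 [ 498.  -155.7   33.3   31. ]
138 [ 499.2 -161.5   31.7   29. ]
141 [ 498.5 -159.    32.5   29. ]
```

step_arm(
  dp=[
    [0,0,0.03],
    [0,0,0.05],
    [0,0,0.064],
    [0,0,0.075],
    [0,0,0.084],
  ],
  twist=[0,0,0,0,0],
)

```text
time_s: 10.6
tool_pos: [499.7, -157.4, 81.1]
orientation: [-3.142, -0.0, -0.0]
force: [0.6, -0.0, -0.1]
opening: 25.0
grasp_force: 20.0
```

step_arm(
  dp=[
    [0,0,0.005],
    [0,0,0.008],
    [0,0,0.012],
    [0,0,0.012],
    [0,0,0.012],
  ],
  twist=[0,0,0,0,0],
)

```text
time_s: 11.22
tool_pos: [499.6, -157.4, 72.5]
orientation: [3.142, -0.0, -0.0]
force: [-0.1, -0.2, -1.4]
opening: 24.9
grasp_force: 20.0
```

step_arm(
  dp=[
    [0,0,0.002],
    [0,0,0.002],
    [0,0,0.002],
    [0,0,0.002],
    [0,0,0.002],
  ],
  twist=[0,0,0,0,0],
)

```text
time_s: 11.85
tool_pos: [499.5, -157.3, 71.0]
orientation: [-3.142, -0.0, -0.0]
force: [0.6, 0.1, -1.0]
opening: 25.1
grasp_force: 20.0
```

step_arm(
  dp=[
    [0,0,0],
    [0,0,0],
    [0,0,0],
    [0,0,0],
    [0,0,-0.04],
  ],
  twist=[0,0,0,0,0],
  claw=0.2,
)

```text
time_s: 12.48
tool_pos: [497.7, -156.9, 99.5]
orientation: [-3.14, 0.005, -0.0]
force: [0.4, -0.3, 0.4]
opening: 55.8
grasp_force: 0.0
```

step_arm(
  dp=[
    [0,0,-0.04],
    [0,0,-0.08],
    [0,-0.05,-0.12],
    [0,-0.11,-0.16],
    [0,-0.17,-0.16],
  ],
  twist=[0,0,0,0,0],
)

```text
time_s: 13.1
tool_pos: [501.1, -28.6, 223.5]
orientation: [3.141, -0.006, -0.001]
force: [0.9, 0.1, 0.5]
opening: 55.6
grasp_force: 0.0
```

step_arm(
  dp=[
    [-0.02,-0.06,0],
    [-0.04,-0.12,0],
    [-0.05,-0.17,0],
    [-0.05,-0.17,0],
    [-0.05,-0.17,0],
  ],
  twist=[0,0,0,0,0],
)

```text
time_s: 13.72
tool_pos: [462.1, 96.7, 220.9]
orientation: [3.141, 0.0, -0.001]
force: [0.3, -0.7, -0.7]
opening: 55.9
grasp_force: 0.0
```

Run:
```python
from h import *
f,p=shot("w7");print(p)
t=viewer.grab_frame("top")[:,:,::-1];s=viewer.grab_frame("scene")[:,:,::-1]
cv2.imwrite("pics/p7.png",np.hstack([cv2.resize(f[:270],(560,270)),cv2.resize(s[120:185,260:320],(240,270),interpolation=2)]))
```

```text
(array([462.12683095,  96.73608288, 220.90133116]), array([ 3.14073765e+00,  4.90482495e-06, -9.67775936e-04]))
```

View pics/p7.png

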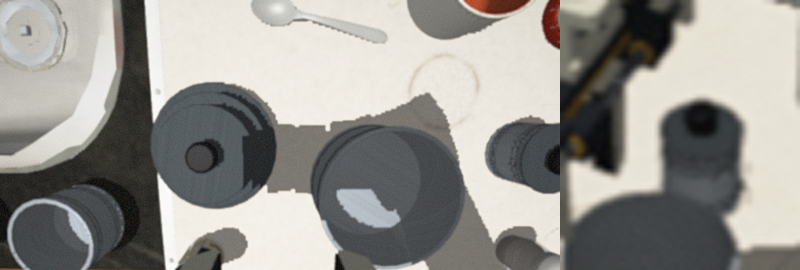

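p7 shows lid1 flat on canister1 (scene crop 702,118). Lid2's knob is now on top of the stack at wrist (203,156).

Run:
```python
from h import *
f,p=load("w7");ed=cv2.Canny(cv2.GaussianBlur(f,(3,3),0),30,80);ys,xs=np.nonzero(ed);uv=np.c_[xs,ys][ys<262]
for k,(x,y,z,r) in {"knob2":(501,158,95,13),"plate2":(502,159,75,43),"plate3":(502,159,50,53),"plate4":(502,159,25,63),"c2":(423,311,74,41),"c4":(465,0,94,61)}.items():
    P=onz("wrist",uv,z,p);P=P[np.hypot(P[:,0]-x,P[:,1]-y)<r+12];print(k,np.round(ransac(P,r-2,r+2,1.),1))
```

```text
knob2 [503.8 158.7  13.2 108. ]
plate2 [502.3 160.4  43.4 163. ]
plate3 [503.2 159.5  53.  190. ]
plate4 [505.5 161.   62.3 425. ]
c2 [423.2 311.4  42.  206. ]
c4 [467.    1.5  61.8 398. ]
```

step_arm(
  dp=[
    [0.03,-0.04,0],
    [0.0515,-0.082,0.03],
    [0.0515,-0.082,0.08],
    [0.0515,-0.082,0.12],
    [0.0515,-0.082,0.15],
  ],
  twist=[0,0,0,0,0],
)

```text
time_s: 14.5
tool_pos: [500.7, 157.7, 106.9]
orientation: [3.141, 0.001, -0.002]
force: [-1.1, 0.0, 1.0]
opening: 55.8
grasp_force: 0.0
```

step_arm(
  dp=[
    [0,0,0.015],
    [0,0,0.03],
    [0,0,0.039],
    [0,0,0.039],
    [0,0,0.039],
  ],
  twist=[0,0,0,0,0],
)

```text
time_s: 15.12
tool_pos: [501.1, 159.3, 79.7]
orientation: [-3.141, -0.001, -0.0]
force: [0.8, -0.2, 0.4]
opening: 55.5
grasp_force: 0.0
```

step_arm(
  dp=[
    [0,0,0],
    [0,0,0],
    [0,0,0],
    [0,0,0],
    [0,0,0],
  ],
  twist=[0,0,0,0,0],
)

```text
time_s: 15.75
tool_pos: [500.6, 159.2, 79.2]
orientation: [-3.142, 0.0, -0.0]
force: [0.7, 0.3, 0.1]
opening: 55.5
grasp_force: 0.0
```

Close and lift, then go to canister2 at (421.5, 311): dx -79, dy +152.

step_arm(
  dp=[
    [0,0,0],
    [0,0,0],
    [0,0,0],
    [0,0,0],
    [0,0,0],
  ],
  twist=[0,0,0,0,0],
  claw=-1,
  squeeze=25,
)

```text
time_s: 16.38
tool_pos: [500.7, 159.2, 79.2]
orientation: [-3.142, -0.0, -0.0]
force: [0.3, -0.3, 0.4]
opening: 25.0
grasp_force: 25.0
```

step_arm(
  dp=[
    [0,0,-0.03],
    [0,0,-0.08],
    [0,0,-0.12],
    [-0.02,-0.05,-0.12],
    [-0.04,-0.1,-0.12],
  ],
  twist=[0,0,0,0,0],
)

```text
time_s: 17.0
tool_pos: [470.6, 234.5, 169.6]
orientation: [-3.141, -0.001, -0.002]
force: [0.8, 0.7, -0.8]
opening: 24.8
grasp_force: 25.0
```

step_arm(
  dp=[
    [-0.03,-0.05,0],
    [-0.06,-0.09,0],
    [-0.066,-0.103,0.01],
    [-0.066,-0.103,0.03],
    [-0.066,-0.103,0.05],
  ],
  twist=[0,0,0,0,0],
)

```text
time_s: 17.62
tool_pos: [422.2, 309.2, 130.2]
orientation: [3.139, 0.0, -0.003]
force: [-0.7, -0.6, 0.3]
opening: 25.1
grasp_force: 25.0
```

step_arm(
  dp=[
    [0,0,0],
    [0,0,0],
    [0,0,0],
    [0,0,0],
    [0,0,0],
  ],
  twist=[0,0,0,0,0],
)

```text
time_s: 18.25
tool_pos: [421.3, 311.5, 132.0]
orientation: [-3.141, -0.001, -0.0]
force: [-0.2, -0.1, -0.7]
opening: 24.7
grasp_force: 25.0
```

Run:
```python
from h import *
p=ctrl.get_obs()["tool_pos"];print(p)
for n in("scene","top"):
    s=viewer.grab_frame(n)[:,:,::-1].copy();cv2.imwrite(f"pics/{n}8.png",s)
    ed=cv2.Canny(cv2.GaussianBlur(s,(3,3),0),30,80);ys,xs=np.nonzero(ed);uv=np.c_[xs,ys]
    for k,z,r in(("can",74,41),("plate",p[2]-2.5,43)):
        P=onz(n,uv,z);P=P[np.hypot(P[:,0]-422,P[:,1]-311)<r+12];print(n,k,len(P),np.round(ransac(P,r-2,r+2.5,1.5),1))
```

```text
[421.31067934 311.51380923 131.99579699]
scene can 240 [420.  313.3  41.9  49. ]
scene plate 325 [418.  315.2  42.   54. ]
top can 159 [446.1 269.8  39.2  25. ]
top plate 184 [446.7 329.2  42.4  25. ]
```

step_arm(
  dp=[
    [0,0,0.02],
    [0,0,0.035],
    [0,0,0.05],
    [0,0,0.06],
    [0,0,0.067],
  ],
  twist=[0,0,0,0,0],
)

```text
time_s: 18.98
tool_pos: [421.1, 311.4, 81.2]
orientation: [3.141, 0.0, -0.0]
force: [-4.4, -4.3, 27.5]
opening: 24.8
grasp_force: 25.0
```

step_arm(
  dp=[
    [0,0,0],
    [0,0,0],
    [0,0,0.001],
    [0,0,0.001],
    [0,0,0.001],
  ],
  twist=[0,0,0,0,0],
)

```text
time_s: 19.6
tool_pos: [421.4, 311.5, 81.3]
orientation: [-3.141, -0.001, -0.0]
force: [-1.7, -2.0, 5.5]
opening: 25.2
grasp_force: 25.0
```

step_arm(
  dp=[
    [0,0,0],
    [0,0,0],
    [0,0,0],
    [0,0,0],
    [0,0,-0.04],
  ],
  twist=[0,0,0,0,0],
  claw=0.2,
)

```text
time_s: 20.23
tool_pos: [419.8, 310.2, 109.2]
orientation: [3.138, 0.004, 0.0]
force: [0.3, 1.1, 1.2]
opening: 55.8
grasp_force: 0.0
```

step_arm(
  dp=[
    [0,0,-0.04],
    [0,0,-0.08],
    [0.02,0.05,-0.11],
    [0.04,0.11,-0.145],
    [0.055,0.17,-0.145],
  ],
  twist=[0,0,0,0,0],
)

```text
time_s: 20.85
tool_pos: [464.2, 183.3, 221.5]
orientation: [-3.14, -0.005, 0.0]
force: [0.7, -0.4, 0.0]
opening: 55.6
grasp_force: 0.0
```

step_arm(
  dp=[
    [0,0.05,0],
    [0,0.1,0],
    [0,0.116,0],
    [0,0.116,0],
    [0,0.116,0],
  ],
  twist=[0,0,0,0,0],
)

```text
time_s: 21.48
tool_pos: [462.4, 99.0, 219.5]
orientation: [-3.14, -0.0, 0.003]
force: [0.3, 0.9, -0.1]
opening: 56.1
grasp_force: 0.0
```

Run:
```python
from h import *
f,p=shot("w9");print(p);ed=cv2.Canny(cv2.GaussianBlur(f,(3,3),0),30,80);ys,xs=np.nonzero(ed);uv=np.c_[xs,ys][ys<262]
for k,(x,y,z,r) in {"lid2":(423,311,77,43),"lid2knob":(423,311,97,13),"knob3":(501,158,70,13),"plate3":(502,159,50,53),"plate4":(502,159,25,63),"c4":(465,0,94,61)}.items():
    P=onz("wrist",uv,z,p);P=P[np.hypot(P[:,0]-x,P[:,1]-y)<r+12];print(k,np.round(ransac(P,r-2,r+2,1.),1))
s=viewer.grab_frame("scene")[:,:,::-1]
cv2.imwrite("pics/p9.png",np.hstack([cv2.resize(f[:270],(500,300)),cv2.resize(s[240:330,200:290],(300,300),interpolation=2)]))
```

```text
(array([462.35072484,  98.97411331, 219.5010381 ]), array([-3.14019564e+00, -2.41705218e-04,  2.79267422e-03]))
lid2 [423.4 312.7  42.3 203. ]
lid2knob [423.9 312.2  10.9  66. ]
knob3 [504.8 158.7  13.1 100. ]
plate3 [504.2 153.7  54.  193. ]
plate4 [505.4 161.   62.3 429. ]
c4 [467.    1.5  61.8 398. ]
```

View pics/p9.png

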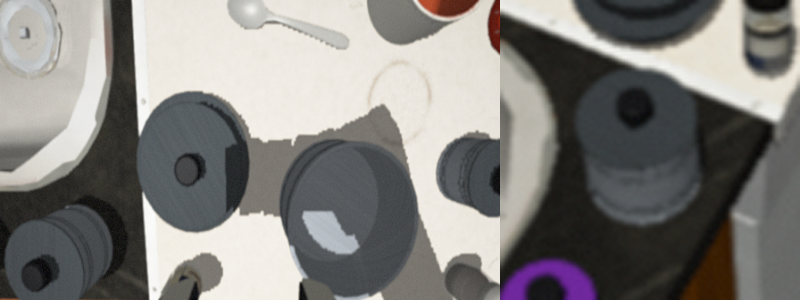

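p9 shows lid2 flat on canister2, with lid3's knob now on top of the stack at wrist (188,152 in source pixels). Taking lid3.

step_arm(
  dp=[
    [0.03,-0.04,0],
    [0.052,-0.08,0.03],
    [0.052,-0.08,0.08],
    [0.052,-0.08,0.13],
    [0.052,-0.08,0.17],
  ],
  twist=[0,0,0,0,0],
)

```text
time_s: 22.2
tool_pos: [500.9, 158.3, 90.4]
orientation: [-3.141, 0.001, 0.002]
force: [0.2, -0.1, -0.3]
opening: 55.8
grasp_force: 0.0
```

step_arm(
  dp=[
    [0,0,0.02],
    [0,0,0.04],
    [0,0,0.05],
    [0,0,0.05],
    [0,0,0.05],
  ],
  twist=[0,0,0,0,0],
)

```text
time_s: 22.82
tool_pos: [502.0, 157.1, 55.1]
orientation: [-3.141, -0.001, -0.0]
force: [0.3, 0.4, 0.6]
opening: 55.9
grasp_force: 0.0
```

step_arm(
  dp=[
    [0,0,0],
    [0,0,0],
    [0,0,0],
    [0,0,0],
    [0,0,0],
  ],
  twist=[0,0,0,0,0],
)

```text
time_s: 23.45
tool_pos: [501.4, 156.9, 54.4]
orientation: [-3.142, 0.0, -0.0]
force: [-0.8, 0.2, -0.5]
opening: 55.7
grasp_force: 0.0
```

step_arm(
  dp=[
    [0,0,0],
    [0,0,0],
    [0,0,0],
    [0,0,0],
    [0,0,0],
  ],
  twist=[0,0,0,0,0],
  claw=-1,
  squeeze=30,
)

```text
time_s: 24.08
tool_pos: [501.5, 157.1, 54.5]
orientation: [-3.141, -0.0, -0.0]
force: [-0.3, 0.4, -0.2]
opening: 25.1
grasp_force: 30.0
```

step_arm(
  dp=[
    [0,0,-0.03],
    [0,0,-0.09],
    [0,0.02,-0.15],
    [0,0.07,-0.19],
    [0,0.14,-0.19],
  ],
  twist=[0,0,0,0,0],
)

```text
time_s: 24.7
tool_pos: [503.0, 52.6, 199.5]
orientation: [-3.14, -0.006, 0.003]
force: [0.8, 0.6, -1.2]
opening: 24.9
grasp_force: 30.0
```

step_arm(
  dp=[
    [0,0.08,0],
    [-0.005,0.16,0],
    [-0.015,0.24,0],
    [-0.03,0.32,0],
    [-0.05,0.395,0],
  ],
  twist=[0,0,0,0,0],
)

```text
time_s: 25.32
tool_pos: [462.9, -246.4, 196.6]
orientation: [-3.141, 0.001, -0.001]
force: [0.9, 0.8, -1.5]
opening: 24.8
grasp_force: 30.0
```

step_arm(
  dp=[
    [-0.03,0.06,0],
    [-0.045,0.099,0],
    [-0.045,0.099,0.03],
    [-0.045,0.099,0.06],
    [-0.045,0.099,0.08],
  ],
  twist=[0,0,0,0,0],
)

```text
time_s: 25.95
tool_pos: [429.1, -318.3, 135.6]
orientation: [-3.14, 0.002, -0.0]
force: [0.1, 0.4, -1.6]
opening: 24.7
grasp_force: 30.0
```

step_arm(
  dp=[
    [0,0,0],
    [0,0,0],
    [0,0,0],
    [0,0,0],
    [0,0,0],
  ],
  twist=[0,0,0,0,0],
)

```text
time_s: 26.58
tool_pos: [430.2, -318.7, 137.2]
orientation: [3.141, -0.0, -0.0]
force: [0.3, 0.5, -0.7]
opening: 25.0
grasp_force: 30.0
```

Run:
```python
from h import *
p=ctrl.get_obs()["tool_pos"];print(p)
for n in("scene",):
    s=viewer.grab_frame(n)[:,:,::-1].copy();cv2.imwrite(f"pics/{n}10.png",s)
    ed=cv2.Canny(cv2.GaussianBlur(s,(3,3),0),30,80);ys,xs=np.nonzero(ed);uv=np.c_[xs,ys]
    for k,z,r in(("can",84,51),("plate",p[2]-4.4,53)):
        P=onz(n,uv,z);P=P[np.hypot(P[:,0]-430,P[:,1]+318)<r+12];print(n,k,len(P),np.round(ransac(P,r-2,r+2.5,1.5),1))
```

```text
[ 430.18528986 -318.69440495  137.23076802]
scene can 157 [ 428.5 -319.    53.1   29. ]
scene plate 180 [ 430.3 -321.2   51.2   39. ]
```

step_arm(
  dp=[
    [0,0,0.02],
    [0,0,0.035],
    [0,0,0.05],
    [0,0,0.056],
    [0,0,0.058],
  ],
  twist=[0,0,0,0,0],
)

```text
time_s: 27.25
tool_pos: [430.0, -318.5, 93.0]
orientation: [-3.141, 0.001, -0.0]
force: [-0.1, 0.3, -0.9]
opening: 24.7
grasp_force: 30.0
```

step_arm(
  dp=[
    [0,0,0.001],
    [0,0,0.002],
    [0,0,0.002],
    [0,0,0.002],
    [0,0,0.002],
  ],
  twist=[0,0,0,0,0],
)

```text
time_s: 27.88
tool_pos: [430.1, -318.6, 92.0]
orientation: [3.142, -0.0, -0.0]
force: [0.1, 0.6, -1.6]
opening: 24.5
grasp_force: 30.0
```

step_arm(
  dp=[
    [0,0,0],
    [0,0,0],
    [0,0,0],
    [0,0,0],
    [0,0,-0.04],
  ],
  twist=[0,0,0,0,0],
  claw=0.2,
)

```text
time_s: 28.5
tool_pos: [428.6, -317.6, 120.4]
orientation: [-3.138, 0.004, -0.0]
force: [-1.0, -0.3, 0.2]
opening: 55.5
grasp_force: 0.0
```

step_arm(
  dp=[
    [0,0,-0.04],
    [0,0,-0.08],
    [0.02,-0.05,-0.11],
    [0.03,-0.12,-0.13],
    [0.04,-0.19,-0.13],
  ],
  twist=[0,0,0,0,0],
)

```text
time_s: 29.12
tool_pos: [461.2, -174.9, 220.8]
orientation: [3.141, -0.004, -0.001]
force: [0.9, 0.2, -1.1]
opening: 55.8
grasp_force: 0.0
```

step_arm(
  dp=[
    [0.01,-0.08,0],
    [0.01,-0.16,0],
    [0.01,-0.24,0],
    [0.005,-0.31,0],
    [0,-0.365,0],
  ],
  twist=[0,0,0,0,0],
)

```text
time_s: 29.75
tool_pos: [459.7, 100.2, 219.6]
orientation: [-3.141, -0.0, 0.002]
force: [0.4, -0.6, 0.1]
opening: 55.5
grasp_force: 0.0
```

step_arm(
  dp=[
    [0,0,0],
    [0,0,0],
    [0,0,0],
    [0,0,0],
    [0,0,0],
  ],
  twist=[0,0,0,0,0],
)

```text
time_s: 30.38
tool_pos: [460.3, 96.9, 219.4]
orientation: [3.141, 0.0, -0.002]
force: [-0.2, -0.6, 0.2]
opening: 55.8
grasp_force: 0.0
```

Run:
```python
from h import *
f,p=shot("w11");print(p);ed=cv2.Canny(cv2.GaussianBlur(f,(3,3),0),30,80);ys,xs=np.nonzero(ed);uv=np.c_[xs,ys][ys<262]
for k,(x,y,z,r) in {"knob4":(501,158,45,13),"plate4":(502,159,25,63),"c4":(465,0,94,61)}.items():
    P=onz("wrist",uv,z,p);P=P[np.hypot(P[:,0]-x,P[:,1]-y)<r+12];print(k,np.round(ransac(P,r-2,r+2,1.),1))
s=viewer.grab_frame("scene")[:,:,::-1]
cv2.imwrite("pics/p11.png",np.hstack([cv2.resize(f[:270],(500,300)),cv2.resize(s[80:180,290:390],(300,300),interpolation=2)]))
```

```text
(array([460.25829563,  96.92259883, 219.4298386 ]), array([ 3.14147676e+00,  1.72544960e-05, -1.64169864e-03]))
knob4 [505.6 160.1  13.2  91. ]
plate4 [505.4 161.   62.4 441. ]
c4 [466.9   1.4  61.7 416. ]
```

View pics/p11.png

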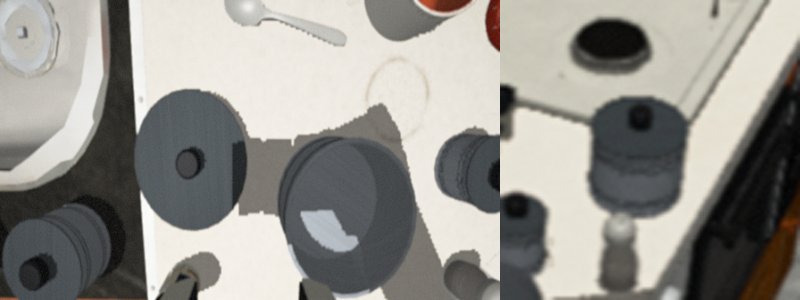

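p11 shows lid3 flat on canister3. Only lid4 is left, with its knob at wrist (187,146). Taking it.

step_arm(
  dp=[
    [0.03,-0.04,0],
    [0.056,-0.083,0.04],
    [0.056,-0.083,0.1],
    [0.056,-0.083,0.16],
    [0.056,-0.083,0.21],
  ],
  twist=[0,0,0,0,0],
)

```text
time_s: 31.1
tool_pos: [501.9, 159.8, 60.3]
orientation: [3.141, 0.001, -0.0]
force: [-0.1, 0.0, -0.1]
opening: 56.0
grasp_force: 0.0
```

step_arm(
  dp=[
    [0,0,0.01],
    [0,0,0.025],
    [0,0,0.038],
    [0,0,0.042],
    [0,0,0.042],
  ],
  twist=[0,0,0,0,0],
)

```text
time_s: 31.72
tool_pos: [502.4, 160.0, 30.7]
orientation: [-3.141, -0.001, -0.0]
force: [-0.3, 0.5, 1.6]
opening: 56.3
grasp_force: 0.0
```

step_arm(
  dp=[
    [0,0,0],
    [0,0,0],
    [0,0,0],
    [0,0,0],
    [0,0,0],
  ],
  twist=[0,0,0,0,0],
)

```text
time_s: 32.35
tool_pos: [502.2, 159.9, 30.5]
orientation: [-3.142, -0.0, -0.0]
force: [-0.1, -0.0, 0.3]
opening: 55.9
grasp_force: 0.0
```

step_arm(
  dp=[
    [0,0,0.0015],
    [0,0,0.0015],
    [0,0,0.0015],
    [0,0,0.0015],
    [0,0,0.0015],
  ],
  twist=[0,0,0,0,0],
  claw=-1,
  squeeze=30,
)

```text
time_s: 32.98
tool_pos: [502.2, 160.0, 29.3]
orientation: [-3.141, -0.0, -0.0]
force: [-0.7, 0.4, -0.3]
opening: 24.7
grasp_force: 30.0
```

step_arm(
  dp=[
    [0,0,-0.03],
    [0,0,-0.09],
    [0,0,-0.15],
    [0,0.01,-0.175],
    [-0.01,0.06,-0.175],
  ],
  twist=[0,0,0,0,0],
)

```text
time_s: 33.6
tool_pos: [495.9, 117.6, 162.4]
orientation: [-3.138, -0.005, 0.005]
force: [0.1, -0.7, -1.9]
opening: 25.1
grasp_force: 30.0
```

step_arm(
  dp=[
    [-0.015,0.06,0],
    [-0.03,0.12,0],
    [-0.041,0.153,0],
    [-0.041,0.153,0],
    [-0.041,0.153,0.01],
  ],
  twist=[0,0,0,0,0],
)

```text
time_s: 34.22
tool_pos: [464.7, 1.5, 153.2]
orientation: [-3.14, -0.002, 0.001]
force: [-1.0, 0.2, -2.0]
opening: 25.1
grasp_force: 30.0
```

step_arm(
  dp=[
    [0,0,0],
    [0,0,0],
    [0,0,0],
    [0,0,0],
    [0,0,0],
  ],
  twist=[0,0,0,0,0],
)

```text
time_s: 34.85
tool_pos: [463.9, 0.2, 153.1]
orientation: [-3.142, -0.0, -0.0]
force: [0.1, -0.6, -1.2]
opening: 24.7
grasp_force: 30.0
```

Run:
```python
from h import *
p=ctrl.get_obs()["tool_pos"];print(p)
n="scene";s=viewer.grab_frame(n)[:,:,::-1].copy();cv2.imwrite("pics/s12.png",s)
ed=cv2.Canny(cv2.GaussianBlur(s,(3,3),0),30,80);ys,xs=np.nonzero(ed);uv=np.c_[xs,ys]
for k,z,r in(("can",94,61),("plate",p[2]-4.4,63)):
    P=onz(n,uv,z);P=P[np.hypot(P[:,0]-463,P[:,1])<r+12];print(n,k,len(P),np.round(ransac(P,r-2,r+2.5,1.5),1))
```

```text
[4.63939002e+02 1.89383350e-01 1.53125277e+02]
scene can 281 [462.7   0.9  61.9  54. ]
scene plate 327 [458.9  10.4  61.   51. ]
```

step_arm(
  dp=[
    [0,0,0.02],
    [0,0,0.04],
    [0,0,0.055],
    [0,0,0.062],
    [0,0,0.066],
  ],
  twist=[0,0,0,0,0],
)

```text
time_s: 35.52
tool_pos: [464.0, 0.2, 103.4]
orientation: [-3.142, -0.0, -0.0]
force: [0.2, 0.0, -1.7]
opening: 24.6
grasp_force: 30.0
```

step_arm(
  dp=[
    [0,0,0.001],
    [0,0,0.002],
    [0,0,0.002],
    [0,0,0.002],
    [0,0,0.002],
  ],
  twist=[0,0,0,0,0],
)

```text
time_s: 36.15
tool_pos: [463.9, 0.2, 102.1]
orientation: [-3.142, -0.0, -0.0]
force: [0.1, 1.1, -1.7]
opening: 25.0
grasp_force: 30.0
```

Release, rise and back off to view.

step_arm(
  dp=[
    [0,0,0],
    [0,0,0],
    [0,0,0],
    [0,0,0],
    [0,0,-0.04],
  ],
  twist=[0,0,0,0,0],
  claw=0.2,
)

```text
time_s: 36.78
tool_pos: [462.3, 0.0, 130.9]
orientation: [3.142, 0.005, 0.0]
force: [0.1, 0.1, -0.1]
opening: 55.6
grasp_force: 0.0
```

step_arm(
  dp=[
    [0,0,-0.05],
    [0,0,-0.12],
    [0,0,-0.19],
    [0,0,-0.25],
    [0,0,-0.25],
  ],
  twist=[0,0,0,0,0],
)

```text
time_s: 37.4
tool_pos: [465.8, 0.5, 323.0]
orientation: [-3.142, -0.009, -0.0]
force: [-0.1, 0.4, 0.4]
opening: 55.7
grasp_force: 0.0
```

step_arm(
  dp=[
    [0,0,0],
    [0,0,0],
    [0,0,0],
    [0,0,0],
    [0,0,0],
  ],
  twist=[0,0,0,0,0],
)

```text
time_s: 38.02
tool_pos: [463.8, 0.2, 319.3]
orientation: [-3.141, 0.001, -0.0]
force: [0.5, -0.7, -1.0]
opening: 55.5
grasp_force: 0.0
```

Run:
```python
from h import *
f,p=shot("w13");print(p);ed=cv2.Canny(cv2.GaussianBlur(f,(3,3),0),30,80);ys,xs=np.nonzero(ed);uv=np.c_[xs,ys][ys<262]
for k,(x,y,z,r) in {"lid4":(466,0,97,63),"knob":(466,0,117,13),"lid1":(501,-158,67,33),"k1":(501,-158,87,13)}.items():
    P=onz("wrist",uv,z,p);P=P[np.hypot(P[:,0]-x,P[:,1]-y)<r+12];print(k,np.round(ransac(P,r-2,r+2,1.),1))
s=viewer.grab_frame("scene")[:,:,::-1]
cv2.imwrite("pics/p13.png",np.hstack([cv2.resize(f[:270],(400,300)),cv2.resize(s[90:310,190:390],(390,300),interpolation=2)]))
```

```text
(array([4.63797381e+02, 1.52300035e-01, 3.19310691e+02]), array([-3.14148498e+00,  5.22223259e-04, -1.02269407e-04]))
lid4 [467.4   0.6  62.1 407. ]
knob [468.3   0.6  12.8  85. ]
lid1 [ 500.9 -155.7   32.5  167. ]
k1 [ 501.4 -153.6   13.5   77. ]
```

View pics/p13.png

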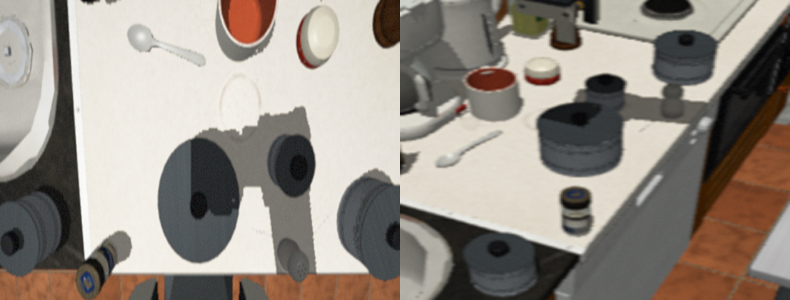

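p13 shows all four lids flat on their canisters, the shaker and jar standing, and the gripper clear. Handing in.

```bash
python3 -c "
from rig import ctrl
print(ctrl.close_job())"
```

```text
the job is handed in; nothing more can be done
None
```

I closed all four canisters with their own lids, each looking flat and fully down in the last pictures, left the salt shaker, spice jar and purple look-alike alone, and handed the job in at about 38 s; no verdict came back.

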